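Check a strip guide with a feeler blade

TASK

Check the sprung strip guide with the red-handled feeler blade: draw that blade out of the wooden rack and slide it straight down, tip first, between the guide's two cheeks until it drags snugly and the black line across the blade is level with the top edges of the cheeks, not pushing on past the line. The blade must sit upright, wholly between the cheeks and flat along them. Finish while still holding its handle, with the blade still at that depth; leave the yellow and blue blades in the rack and the things lying round about undisturbed.

Things in the scene. Friction and masses are not known exactly. Their poses are not given: they have to be found in the camera images.
- rack: Fixed light-wood block, 50 x 210 x 80 mm high (dark foot strip 64 x 224 x 8 mm), long side along its y axis; origin at the centre of its underside. Three upright slots 8 mm (x) by 28 mm (y) go through it, at y = -70, 0 and +70 mm; a blade hangs in each, its handle resting on the rack's top. Which blade is in which slot varies.
- feeler_red: Blade to use, loose, 70 g: steel 4 mm thick (x), 24 mm wide (y), red handle, z up along it. Origin: middle of the tip, 5 mm above the bench while in the rack; last 12 mm taper to 1.6 mm. Black line 3 mm high across it, centred at z = 34 mm; handle z = 75 to 121 mm, 14 mm thick (x) by 36 mm wide (y), to be gripped across its thickness. Same either way round about z.
- feeler_red_line (a point): Middle of the black line on the red-handled blade, 34 mm above its tip; axes as the blade's.
- feeler_yellow: Like the red one but 3 mm thick with a yellow handle: leave it in the rack. The tops of handles in the rack are 126 mm above the bench.
- feeler_blue: Like the red one but 5 mm thick with a blue handle: leave it in the rack.
- guide: Fixed strip guide, grey base 130 (x) x 80 (y) x 10 mm, a 34 mm high bracket at each x end; origin centre of underside. A head floats along x between them with two upright cheeks 40 mm wide (y): fixed steel at -x, sprung brass at +x. Cheek tops 86 mm above the bench; upper 12 mm lean out as a funnel 20 mm wide at the top; below, to 30 mm above the bench, faces are parallel, 2.5 mm apart at rest.
- mouth (a point): On the floating head: middle of the gap at rest, level with the top edges of the cheeks (86 mm above the bench). x axis across the gap (towards the sprung cheek), y along the cheeks, z up. Moves with the head.
- head (a joint): Position of the floating head along the guide's x, m; 0 is the middle, ends at +-0.012; stays where it is but slides at about 0.4 N, so that the cheeks follow the blade sideways.
- sprung_cheek (a joint): How far the sprung cheek is pushed back, m; 0 closed (2.5 mm gap). Spring: 3 N at 0 plus 2 N per mm. The red blade pushes it back about 1.5 mm and then drags with some 4 to 8 N, felt over the last 14 mm before the line is level.
- masking_tape: Roll of masking tape, 98 mm across, 25 mm high, bystander; origin at its underside.
- polish_pot: Red-lidded pot, 62 mm across, 48 mm high, bystander; origin at its underside.
- pumice_pot: Teal-lidded pot, 56 mm across, 70 mm high, bystander; origin at its underside.
- flux_pot: Black-lidded pot, 49 mm across, 52 mm high, bystander; origin at its underside.
- chasing_hammer: Small wooden-handled hammer, 208 mm long, lying on the bench, bystander.
There are look-alikes about, which are no part of the job. There is more than one size of the feeler_yellow; the job needs the larger.

How it is judged:
On the way, in this order (a step that is already met when the one before it is completed fails the run):
1. the red-handled blade is drawn clear above the rack, held by the gripper (z of feeler_red in the frame of rack above 0.082 m and contact force between the fingers and feeler_red above 2 N), for 0.1 s.
2. its tip has gone 20 mm below the cheeks' top edges between the cheeks, the sprung cheek pushed back (z of feeler_red_line in the frame of mouth below 0.014 m and value of joint sprung_cheek above 0.0007 m and contact force between the fingers and feeler_red above 2 N and y of feeler_red_line in the frame of mouth between -0.008 and 0.008 m and x of feeler_red_line in the frame of mouth between -0.006 and 0.006 m and angle between the x axis of feeler_red and the x axis of mouth, either way round below 0.15 rad and angle between feeler_red's own z axis and vertical below 0.15 rad), for 0.1 s.
At the end, for the whole second after the job is handed in: Gripper holds the red blade (over 2 N), still; line within 4 mm of the cheeks' top level; upright and flat along the cheeks (0.15 rad), within 8 mm of their middle; pinched over 1 N, sprung cheek pushed back 0.7 to 3 mm; yellow and blue blades in their slots (moved under 10 mm) (contact force between the fingers and feeler_red above 2 N and z of feeler_red_line in the frame of mouth between -0.004 and 0.004 m and contact force between feeler_red and sprung_cheek above 1 N and value of joint sprung_cheek between 0.0007 and 0.003 m and linear speed of feeler_red below 0.01 m/s and y of feeler_red_line in the frame of mouth between -0.008 and 0.008 m and x of feeler_red_line in the frame of mouth between -0.006 and 0.006 m and angle between the x axis of feeler_red and the x axis of mouth, either way round below 0.15 rad and angle between feeler_red's own z axis and vertical below 0.15 rad and distance of each of feeler_yellow, feeler_blue from where it was at the start of the episode below 0.01 m and angle between each of feeler_yellow, feeler_blue's own z axis and vertical below 0.1 rad); the arm keeps its last pose, push and grip.
It fails at once if the blade is pushed in more than 9 mm past its line (z of feeler_red_line in the frame of mouth below -0.009 m and horizontal distance between feeler_red_line and mouth below 0.015 m).
It fails at once if the yellow or blue blade is pulled or knocked out of place (moved over 30 mm) (distance of any of feeler_yellow, feeler_blue from where it was at the start of the episode above 0.03 m).
It fails at once if a bystander is shoved (moved over 30 mm) (distance of any of masking_tape, polish_pot, pumice_pot, chasing_hammer, flux_pot from where it was at the start of the episode above 0.03 m).
It also fails if it takes over 38 s, if anything falls off the work surface, if the arm or the gripper's body presses on something with over 40 N, if the wrist force passes 120 N, or if a joint passes its speed limit or range.

ROBOT

A 6-joint arm with a two-finger parallel gripper is mounted at the origin on a cart in front of the work surface, level with it; the furniture and walls round the work are solid. World frame = base frame: x ahead of the robot, y to its left, z up, the work surface at z = 0. Lengths are in m, angles in rad, forces in N, time in s.
With the tool pointing down it reaches from about 0.35 to 0.975 m from the base axis. Payload 4.9 kg.
Tool frame: the origin (TCP) lies on the centre line of the jaws, within the pads' length; the fingertips stand 17 mm ahead of it and the grasp point (between the pads) lies 2 mm behind it (ctrl.tcp_to_tips is the x of the fingertips in the tool frame, in m); x points along the fingers, z is the direction in which the jaws open and shut, and the axes are right-handed (so a half turn about x gives the same grasp; the last joint's range is limited). The gripper opens to 85 mm and grips with 20 to 120 N. Pads are 22 mm wide; open, the fingers measure 114 mm over their backs; the gripper's body (76 mm by 85 mm) begins 54 mm behind the grasp point. The pads swing forward as they close: fully open they stand 13 mm farther back than shut.
Start: joints at [-1.28, 0.053, 1.613, -0, 1.476, -0.119], TCP at [0.249, -0.573, 0.248] pointing down, gripper open.
Joint ranges: [-3.01, 3.01], [-1.01, 2.22], [0.06, 2.58], [-1.02, 4.17], [0.09, 2.62], [-3.14, 3.14]. Speed limits (rad/s): [2.57, 2.57, 3.14, 3.14, 3.14, 3.14].

INTERFACE

Orientations are given as a rotation vector (axis times angle).
In Python, from station import ctrl, cams, finder gives the robot as it stands.
- The arm moves only by the tool step_arm, never from a script. Its argument "moves" is a list of rows, each a list of 3 entries, a list of its own where there are three numbers: the shift along the tool's x, y, z in cm, then the turn, a rotation vector about the tool's x, y, z in degrees, then the opening, from 0 (shut) to 1 (fully open). A call has exactly 10 rows; each row is the pose to reach, as a shift and turn from the pose measured when the call began, along the tool's axes at that moment; what a row does not reach only later rows make up. A row lasts 1/12 s, in which the tool goes at most 41.7 mm and 7.16 degrees, less where a joint would pass 70% of its speed; a pose out of reach is approached as far as the arm can. A call with a gripper value outside its range is refused whole. The fingers move at their own pace and stop on an object; "grip_force" is the grip in N (left out, the last holds). Time passes only in rows, so rows that repeat a pose let the fingers close, or fill a call up. It gives the time, the measured TCP pose, the force and the opening at its end, in the units of the state.
- ctrl.get_obs(): the state, without advancing time (a new reading comes with each control period).
- cams.get_image(name): name is "scene" or "top" or "wrist"; returns a dict with "pixels" (400x640x3 uint8, blue, green, red), "fx", "fy", "cx", "cy" (pixels), "position" and "attitude" of the camera in the world. Camera axes: x right, y up, looking along -z (the intrinsics and any distortion apply to the point x, -y, -z); pixel columns grow to the right and rows downward; lengths in m; the calibration is good to about 2 mm. A picture is of the moment at which its call begins. There is no depth.
- ctrl.finish_job(): hands the job in, once; it reports no verdict.
Trained networks look in the newest picture that a camera, given by its name, has taken for a name from the list of things; names that differ only in an ending like _2 or _b are one class to them, and where a whole thing is asked for, a point or a joint stands for the part that bears it (a point fixed in the world has none). Each returns a list of dicts, best first, with "conf" (0 to 1); they miss things now and then, are a little off and sometimes report something else, mostly with a low value. They report only what shows in the picture. A call takes as long as a camera call. They do not tell look-alikes from the thing itself.
- finder.find_in(camera, name): "at" ([column, row] in pixels, amid what is visible of it).
- finder.regions_of(camera, name): "region" (400x640 bool, what is visible of it) and "at" ([column, row] in pixels, amid what is visible of it).
- finder.tip_of(camera, name): "at" ([column, row] in pixels: a listed point, or the origin of a listed thing).
The state is a dict: "t": time; "q": joint angles; "dq": joint speeds; "effort": joint torques, N m; "tool_pos": TCP position; "tool_rot": TCP orientation; "contact_force": force on the tool from outside, world axes, zero at the start; "wrist_torque": the same for the moment, N m; "opening": finger opening in m.
Only numpy, scipy, OpenCV 4.12 (cv2) and the standard library are available. Lean on these libraries where they do the work, as an engineer would, in place of code of your own. Each camera call takes 0.05 s, during which the arm holds its last target. There are 200 camera calls.

## Working session

There is one attempt and no reset: what is moved stays moved. The work goes in short steps, Python scripts to look and compute and a tool call to move; the robot and the scene stay as the last step left them, time stands still between calls to the robot, and variables do not carry over. Pictures are saved under pics/ and viewed, on a budget of 10 in all, crops included, one or two more only if the job needs it, and the job is handed in when it is done.

Besides the shell and the picture viewer there is one more tool, called in YAML: its name, and indented under it one key for each argument. step_arm: Moves the arm, as the interface text tells. Its arguments: {"type":"object","properties":{"moves":{"type":"array"},"grip_force":{"type":"number"}},"required":["moves"]}

```bash
ls; mkdir -p pics
cat > h.py <<'E'
import numpy as np, cv2
from scipy.spatial.transform import Rotation as R
from station import ctrl,cams,finder
def att(im):
    a=np.array(im["attitude"],float)
    return a if a.shape==(3,3) else R.from_rotvec(a).as_matrix() if a.size==3 else R.from_quat(a).as_matrix()
def ray(im,px):
    d=np.array([(px[0]-im["cx"])/im["fx"],-(px[1]-im["cy"])/im["fy"],-1.]); d=att(im)@d
    return np.array(im["position"]),d/np.linalg.norm(d)
def onz(im,px,z):
    p,d=ray(im,px); return p+d*(z-p[2])/d[2]
def proj(im,P):
    c=att(im).T@(np.array(P)-im["position"]); return np.array([im["cx"]+im["fx"]*c[0]/-c[2], im["cy"]-im["fy"]*c[1]/-c[2]])
def tri(rs):
    A=np.zeros((3,3));b=np.zeros(3)
    for p,d in rs:
        M=np.eye(3)-np.outer(d,d);A+=M;b+=M@p
    return np.linalg.solve(A,b)
E
python3 - <<'E'
from h import *
np.set_printoptions(precision=4,suppress=True)
for n in("scene","top"):
    im=cams.get_image(n);cv2.imwrite(f"pics/{n}0.png",im["pixels"])
    print(n,{k:v for k,v in im.items() if k!="pixels"})
    for t in("rack","feeler_red","feeler_red_line","feeler_yellow","feeler_blue","guide","mouth"):
        print(t,[(np.round(d["at"],1).tolist(),round(d["conf"],2)) for d in finder.find_in(n,t)][:4],[(np.round(d["at"],1).tolist(),round(d["conf"],2)) for d in finder.tip_of(n,t)][:4])
print(ctrl.get_obs())
E
```

```text
pics
scene {'fx': 383.1047117890322, 'fy': 383.1047117890322, 'cx': 319.0221402661855, 'cy': 195.57499079039258, 'position': array([-0.1757,  0.6659,  0.7204]), 'attitude': array([ 0.5138, -1.1042, -2.0614])}
rack [([307.6, 233.9], 0.71), ([296.8, 186.0], 0.42)] [([309.6, 241.4], 0.79)]
feeler_red [([380.9, 190.7], 0.71), ([328.2, 205.1], 0.52)] []
feeler_red_line [] [([330.0, 218.0], 0.6)]
feeler_yellow [([308.9, 212.5], 0.63), ([351.1, 251.9], 0.58)] [([346.9, 265.6], 0.58), ([382.7, 176.0], 0.23)]
feeler_blue [([338.2, 168.5], 0.68), ([287.0, 226.2], 0.61)] []
guide [([381.0, 193.0], 0.78), ([377.9, 180.3], 0.32)] [([378.5, 199.3], 0.83)]
mouth [([328.2, 205.4], 0.47), ([308.9, 214.0], 0.33)] [([392.8, 169.3], 0.66), ([378.0, 176.2], 0.55)]
top {'fx': 395.7082008463612, 'fy': 395.7082008463612, 'cx': 318.46504526328124, 'cy': 198.42780465499868, 'position': array([0.2172, 0.0687, 1.4393]), 'attitude': array([ 0.1654, -0.1659, -1.5514])}
rack [([299.9, 214.1], 0.72)] [([301.5, 214.2], 0.95)]
feeler_red [([318.7, 203.5], 0.4)] [([281.1, 212.1], 0.7), ([316.0, 209.8], 0.52)]
feeler_red_line [([317.2, 203.1], 0.44)] []
feeler_yellow [([312.5, 247.1], 0.7), ([296.9, 207.4], 0.51)] [([301.5, 250.8], 0.61)]
feeler_blue [([277.2, 206.5], 0.61)] [([279.7, 210.6], 0.53)]
guide [([387.3, 204.8], 0.55)] [([387.1, 204.4], 0.64)]
mouth [([389.3, 203.8], 0.66)] [([389.1, 198.0], 0.89)]
{'t': 1.5, 'q': array([-1.28  ,  0.0527,  1.6129, -0.    ,  1.476 , -0.119 ]), 'dq': array([-0.0024,  0.0008, -0.0012,  0.0007,  0.0001, -0.    ]), 'effort': array([ -0.0006, -39.3673, -37.0451,  -0.0002,   0.0006,  -0.    ]), 'tool_pos': array([ 0.249 , -0.5732,  0.2483]), 'tool_rot': array([ 0.9023,  1.3757, -0.9023]), 'contact_force': array([-0.1492, -0.1082,  0.0069]), 'wrist_torque': array([-0.0043,  0.0079, -0.0286]), 'opening': 0.08497489610572452}
```

Run:
```python
import cv2,numpy as np
a=cv2.imread("pics/scene0.png");b=cv2.imread("pics/top0.png")
A=cv2.resize(a[110:310,210:477],(800,600),interpolation=3);B=cv2.resize(b[120:320,210:477],(800,600),interpolation=3)
cv2.imwrite("pics/A.png",A);cv2.imwrite("pics/B.png",B)
```

```text
(no output)
```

View pics/A.png

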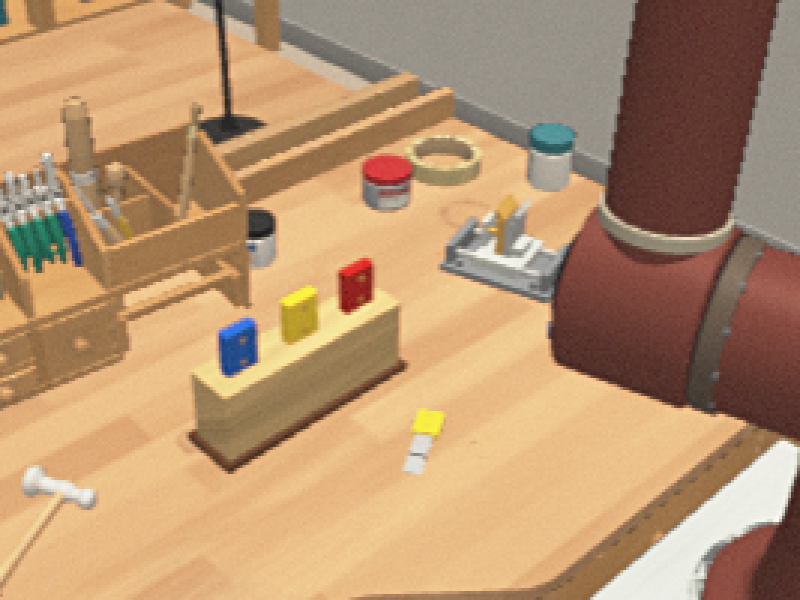

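View pics/B.png

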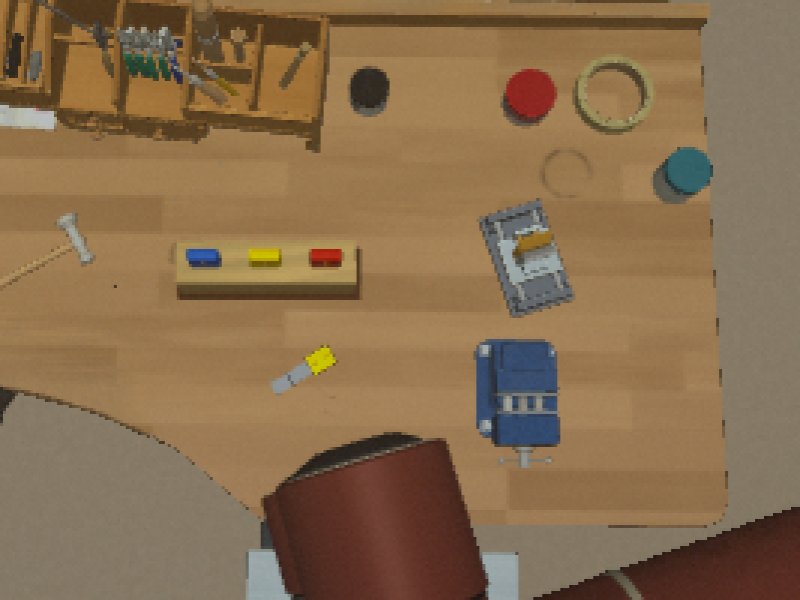

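The crops show three upright handles in the rack: blue, yellow and red. In the scene view, red is at about (329,205) and the larger yellow at (310,215). In the top view, red is at (319,206).

Look-alikes and what else could be mistaken for them:
- **Polish pot:** red lid at top (387,151).
- **Small yellow blade:** lying on the bench at top (314,240).
- **Blue vice:** at top (383,251), which could pass for the guide. The guide itself is grey, at top (386,206), turned about 20°, with the brass cheek on its far side.

I choose the red handle in the rack's right-hand slot and the grey guide.

```bash
cat >> h.py <<'E'
def mask(im,col):
    h=cv2.cvtColor(im["pixels"],cv2.COLOR_BGR2HSV);H,S,V=h[...,0].astype(int),h[...,1],h[...,2]
    return {"red":((H<7)|(H>173))&(S>190)&(V>90),"yellow":(abs(H-29)<5)&(S>180),"blue":(abs(H-112)<8)&(S>170)}[col]
def blob(im,col,near,r=14):
    m=mask(im,col).astype(np.uint8);n,l,s,c=cv2.connectedComponentsWithStats(m)
    k=[i for i in range(1,n) if s[i,4]>8 and np.hypot(*(c[i]-near))<r]
    if not k: return None
    i=max(k,key=lambda i:s[i,4]); return c[i],s[i]
E
python3 - <<'E'
from h import *
np.set_printoptions(precision=4,suppress=True)
S=cams.get_image("scene");T=cams.get_image("top")
for c,s,t in(("red",(329,205),(319,205)),("yellow",(310,215),(298,205)),("blue",(289,226),(278,205))):
    a=blob(S,c,s);b=blob(T,c,t)
    print(c,a,b)
    if a and b: print("tri",tri([ray(S,a[0]),ray(T,b[0])]), "top@.12",onz(T,b[0],.12),"scene@.105",onz(S,a[0],.103))
cr=lambda x,y:(210+x/2.996,120+y/3)
print("guide tri base origin",tri([ray(S,(378.5,199.3)),ray(T,(387.1,204.4))]),"mouth",tri([ray(S,(378,176.2)),ray(T,(389.1,198))]),tri([ray(S,(392.8,169.3)),ray(T,(389.1,198))]))
for p in((482,217),(540,200),(515,316),(574,297)): print("corner",onz(T,cr(*p),.01))
print("rack",tri([ray(S,(309.6,241.4)),ray(T,(301.5,214.2))]))
for p in((388,180),(615,92)): print(onz(T,cr(*p),.04))
o=ctrl.get_obs();print(R.from_rotvec(o["tool_rot"]).as_matrix())
E
```

```text
red (array([328.0992, 204.4215]), array([324, 197,  10,  17, 121], dtype=int32)) (array([318.5, 204.5]), array([314, 203,  10,   4,  40], dtype=int32))
tri [0.4823 0.0696 0.1035] top@.12 [0.4792 0.0697 0.12  ] scene@.105 [0.4825 0.069  0.103 ]
yellow (array([309.    , 208.6176]), array([304, 206,  11,   6,  34], dtype=int32)) (array([297.6327, 205.0204]), array([293, 203,  10,   6,  49], dtype=int32))
tri [0.4765 0.1413 0.1253] top@.12 [0.4765 0.1406 0.12  ] scene@.105 [0.5024 0.1224 0.103 ]
blue (array([288.8741, 224.9926]), array([284, 217,  11,  18, 135], dtype=int32)) (array([277.    , 204.4571]), array([273, 203,   9,   4,  35], dtype=int32))
tri [0.4795 0.2114 0.1049] top@.12 [0.4775 0.2107 0.12  ] scene@.105 [0.4802 0.2092 0.103 ]
guide tri base origin [ 0.5085 -0.1854 -0.0064] mouth [ 0.5128 -0.1768  0.0857] [ 0.4866 -0.1812  0.1253]
corner [ 0.5496 -0.1238  0.01  ]
corner [ 0.5722 -0.1961  0.01  ]
corner [ 0.4268 -0.1621  0.01  ]
corner [ 0.451  -0.2345  0.01  ]
rack [0.4704 0.1377 0.0113]
[ 0.5874 -0.0058  0.04  ]
[ 0.7037 -0.287   0.04  ]
[[ 0.      0.9172  0.3984]
 [ 0.      0.3984 -0.9172]
 [-1.      0.     -0.    ]]
```

step_arm:
  moves:
    - [[-0.2,2.6,-2.8],[-4,0,0],1]
    - [[-0.4,5.2,-5.6],[-8,0,0],1]
    - [[-0.6,7.8,-8.4],[-12,0,0],1]
    - [[-0.8,10.4,-11.2],[-16,0,0],1]
    - [[-1,13,-14],[-20,0,0],1]
    - [[-1.2,15.6,-16.8],[-24,0,0],1]
    - [[-1.4,18.2,-19.6],[-28,0,0],1]
    - [[-1.6,20.8,-22.4],[-32,0,0],1]
    - [[-1.8,23.4,-25.2],[-36,0,0],1]
    - [[-2,26,-28],[-40,0,0],1]

```text
t: 2.43
tool_pos: [0.3761, -0.2111, 0.2687]
tool_rot: [0.36, 1.54, -0.361]
contact_force: [0.3, 0.9, 0.3]
opening: 0.0857
```

```bash
cat >> h.py <<'E'
def rel(target,yaw,z=None):
    """world TCP target + jaw-axis yaw (deg), tool down -> shift cm, turn deg in tool axes"""
    o=ctrl.get_obs();M=R.from_rotvec(o["tool_rot"]).as_matrix()
    y=np.radians(yaw);zt=np.array([np.cos(y),np.sin(y),0]);x=np.array([0,0,-1.]);G=np.c_[x,np.cross(zt,x),zt]
    return M.T@(np.array(target)-o["tool_pos"])*100,np.degrees(R.from_matrix(M.T@G).as_rotvec())
E
python3 -c "
from h import *
o=ctrl.get_obs();print(o['t'],o['tool_pos'],rel((.479,.07,.26),0))"
```

```text
2.4333 [ 0.37609279 -0.21109611  0.26865607] (array([ 0.85896749, 29.75630741, -3.25926556]), array([-2.63564621e+01,  5.54599612e-02,  1.96553476e-02]))
```

step_arm:
  moves:
    - [[0.1,3.4,-0.4],[-3.3,0,0],1]
    - [[0.2,6.8,-0.7],[-6.6,0,0],1]
    - [[0.3,10.2,-1.1],[-9.9,0,0],1]
    - [[0.4,13.6,-1.5],[-13.2,0,0],1]
    - [[0.5,17,-1.9],[-16.5,0,0],1]
    - [[0.6,20.4,-2.2],[-19.8,0,0],1]
    - [[0.7,23.8,-2.6],[-23,0,0],1]
    - [[0.8,27.2,-3],[-26.3,0,0],1]
    - [[0.9,29.8,-3.3],[-26.3,0,0],1]
    - [[0.9,29.8,-3.3],[-26.3,0,0],1]

```text
t: 3.27
tool_pos: [0.4794, 0.0742, 0.2594]
tool_rot: [-0.002, 1.57, 0.004]
contact_force: [-0.4, -0.8, 0.2]
opening: 0.0855
```

Run:
```python
from h import *
im=cams.get_image("wrist");cv2.imwrite("pics/w1.png",im["pixels"])
print(im["position"],att(im)); b=blob(im,"red",proj(im,(.479,.07,.12)),80);print(b,proj(im,(.479,.07,.126)))
if b: print(onz(im,b[0],.12))
o=ctrl.get_obs();print(o["tool_pos"],o["q"])
```

```text
[0.48081911 0.15693493 0.38451001] [[ 9.99991361e-01 -3.65638156e-03 -1.97724481e-03]
 [ 4.09588250e-03  9.47842436e-01  3.18712943e-01]
 [ 7.08780406e-04 -3.18718288e-01  9.47849224e-01]]
(array([313.98809524, 178.16666667]), array([309, 174,  11,   9,  84], dtype=int32)) [312.91817562 200.07281942]
[0.47997352 0.09058188 0.12      ]
[0.47898093 0.07244383 0.2594299 ] [-3.41620201e-03 -3.00657026e-01  1.91695487e+00 -4.58776663e-04
  1.52494307e+00 -6.35134946e-03]
```

View pics/w1.png

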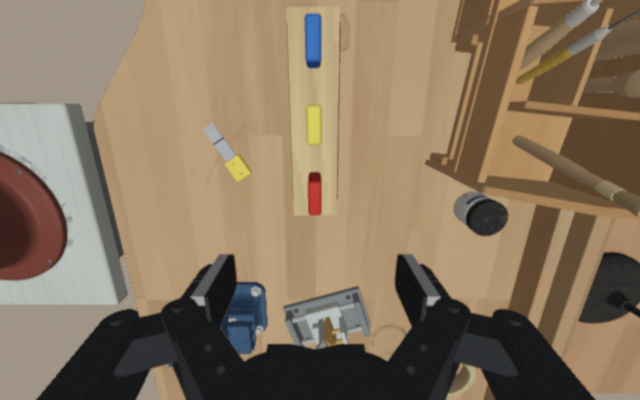

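The wrist view shows red at about (314,194), at the near end of the rack. Yellow is at (314,125) and blue at (313,40). The guide is at (327,320), partly hidden by the gripper. I'll refine the handle with a looser mask and the model's corners.

Run:
```python
from h import *
np.set_printoptions(precision=4,suppress=True)
im=cams.get_image("wrist");p=im["pixels"][160:230,290:340].astype(int)
m=(p[...,2]>1.8*p[...,1])&(p[...,2]>60)&(p[...,2]>1.8*p[...,0])
y,x=np.nonzero(m);print(x.min()+290,x.max()+291,y.min()+160,y.max()+161,x.mean()+290.5,y.mean()+160.5)
from scipy.optimize import least_squares
bb=np.array([x.min()+290,x.max()+291,y.min()+160,y.max()+161])
def box(P):
    c=np.array([proj(im,(P[0]+a,P[1]+b,z)) for a in(-.007,.007) for b in(-.018,.018) for z in(.08,.126)])
    return np.array([c[:,0].min(),c[:,0].max(),c[:,1].min(),c[:,1].max()])
s=least_squares(lambda P:box(P)-bb,(.479,.07));print(s.x,s.fun)
# slant of handle
ys=np.arange(y.min(),y.max()+1);print([round(x[y==v].mean()+290.5,1) for v in ys])
```

```text
309 322 171 213 315.42678227360307 192.47109826589596
[0.481  0.0707] [-0.8138  0.8139 -1.7329  1.6563]
[np.float64(315.0), np.float64(315.0), np.float64(315.5), np.float64(315.5), np.float64(315.5), np.float64(315.5), np.float64(315.5), np.float64(315.0), np.float64(315.0), np.float64(315.0), np.float64(315.5), np.float64(315.5), np.float64(315.5), np.float64(315.5), np.float64(315.5), np.float64(315.5), np.float64(315.5), np.float64(315.5), np.float64(315.5), np.float64(315.5), np.float64(315.5), np.float64(315.5), np.float64(315.5), np.float64(315.5), np.float64(315.5), np.float64(315.5), np.float64(315.5), np.float64(315.5), np.float64(315.5), np.float64(315.5), np.float64(315.5), np.float64(315.5), np.float64(315.5), np.float64(315.5), np.float64(315.5), np.float64(315.5), np.float64(315.5), np.float64(315.5), np.float64(315.5), np.float64(315.0), np.float64(315.5), np.float64(315.0)]
```

```bash
python3 -c "
from h import *
o=ctrl.get_obs();print(o['t'],o['tool_pos'],rel((.480,.0705,.106),0))"
```

```text
3.3667 [0.47878138 0.07127036 0.25943849] (array([15.34394957, -0.06293313,  0.1172429 ]), array([0.06388248, 0.01695799, 0.05315968]))
```

step_arm:
  moves:
    - [[1.8,0,0.1],[0,0,0],0.6]
    - [[4,0,0.1],[0,0,0],0.6]
    - [[6.2,-0.1,0.1],[0,0,0],0.6]
    - [[8.4,-0.1,0.1],[0,0,0],0.6]
    - [[10.4,-0.1,0.1],[0,0,0],0.6]
    - [[12.2,-0.1,0.1],[0,0,0],0.6]
    - [[13.7,-0.1,0.1],[0,0,0],0.6]
    - [[14.7,-0.1,0.1],[0,0,0],0.6]
    - [[15.3,-0.1,0.1],[0,0,0],0.6]
    - [[15.3,-0.1,0.1],[0,0,0],0.6]

```text
t: 4.2
tool_pos: [0.4791, 0.0694, 0.1054]
tool_rot: [-0.001, 1.573, -0.001]
contact_force: [-0.7, 0.1, -0.2]
opening: 0.051
```

step_arm:
  grip_force: 50
  moves:
    - [[0,0,0],[0,0,0],0.4]
    - [[0,0,0],[0,0,0],0.3]
    - [[0,0,0],[0,0,0],0.2]
    - [[0,0,0],[0,0,0],0.1]
    - [[0,0,0],[0,0,0],0]
    - [[0,0,0],[0,0,0],0]
    - [[0,0,0],[0,0,0],0]
    - [[0,0,0],[0,0,0],0]
    - [[0,0,0],[0,0,0],0]
    - [[0,0,0],[0,0,0],0]

```text
t: 5.03
tool_pos: [0.4798, 0.0694, 0.1065]
tool_rot: [-0.001, 1.571, -0.001]
contact_force: [-0.1, -0.1, 4.5]
opening: 0.0136
```

step_arm:
  moves:
    - [[-0.8,0,0],[0,0,0],0]
    - [[-2,0,0],[0,0,0],0]
    - [[-3.5,0,0],[0,0,0],0]
    - [[-5.2,0,0],[0,0,0],0]
    - [[-7,0,0],[0,0,0],0]
    - [[-8.8,0,0],[0,0,0],0]
    - [[-10.6,0,0],[0,0,0],0]
    - [[-12.4,0,0],[0,0,0],0]
    - [[-13.4,0,0],[0,0,0],0]
    - [[-13.4,0,0],[0,0,0],0]

```text
t: 5.87
tool_pos: [0.4811, 0.0696, 0.244]
tool_rot: [-0.001, 1.565, -0.001]
contact_force: [-0.3, -1.0, 0.5]
opening: 0.0135
```

Run:
```python
from h import *
np.set_printoptions(precision=4,suppress=True)
o=ctrl.get_obs();print(o["tool_pos"],o["opening"],rel((.508,-.12,.24),17))
S=cams.get_image("scene");T=cams.get_image("top");W=cams.get_image("wrist")
for n,I in(("scene",S),("top",T),("wrist",W)):
  for t in("mouth","guide","feeler_red_line","feeler_red"):
    print(n,t,[(np.round(d["at"],1).tolist(),round(d["conf"],2)) for d in finder.tip_of(n,t)][:3])
print("guide exp",proj(W,(.51,-.177,.086)))
cv2.imwrite("pics/w2.png",W["pixels"])
s=cv2.resize(S["pixels"][110:250,300:440],(560,560),interpolation=3);t=cv2.resize(T["pixels"][170:240,350:420],(560,560),interpolation=3)
cv2.imwrite("pics/sc2.png",s);cv2.imwrite("pics/t2.png",t)
```

```text
[0.4811 0.0696 0.244 ] 0.01345175705403483 (array([  0.4353, -18.9645,   2.6797]), array([-16.9897,   0.309 ,   0.1194]))
scene mouth [([382.9, 178.5], 0.68), ([391.6, 170.8], 0.58), ([326.8, 179.5], 0.34)]
scene guide [([380.0, 200.9], 0.8), ([357.7, 165.5], 0.67)]
scene feeler_red_line [([332.4, 177.7], 0.73)]
scene feeler_red [([327.0, 192.9], 0.78), ([357.0, 167.9], 0.67)]
top mouth [([388.2, 197.6], 0.66)]
top guide [([385.0, 205.3], 0.91)]
top feeler_red_line []
top feeler_red []
wrist mouth []
wrist guide [([325.9, 317.0], 0.68)]
wrist feeler_red_line [([314.0, 220.0], 0.96), ([314.0, 115.3], 0.62)]
wrist feeler_red [([314.0, 204.7], 0.63)]
guide exp [336.6493 367.185 ]
```

View pics/sc2.png

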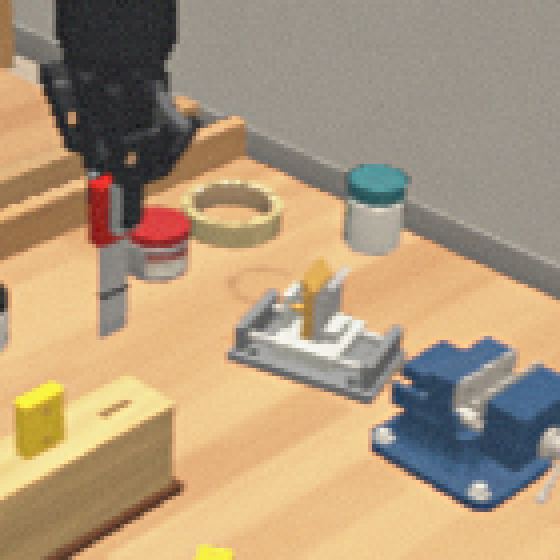

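The blade hangs upright in the grip: line at crop (112,293), tip at (113,333). The guide is at (320,330), with the brass cheek at its far (+x) side. Next I move past the guide so the wrist camera looks straight down into the mouth.

step_arm:
  moves:
    - [[0,-2,0.3],[-1,0,0],0]
    - [[0,-5.5,0.9],[-3,0,0],0]
    - [[0,-9.2,1.5],[-5,0,0],0]
    - [[0,-12.9,2.1],[-7,0,0],0]
    - [[0,-16.6,2.7],[-9,0,0],0]
    - [[0,-20.3,3.4],[-11,0,0],0]
    - [[0,-24,4],[-13,0,0],0]
    - [[0,-27.7,4.6],[-15,0,0],0]
    - [[0,-31,5.2],[-17,0,0],0]
    - [[0,-33.3,5.5],[-17,0,0],0]

```text
t: 7.45
tool_pos: [0.535, -0.2665, 0.2408]
tool_rot: [-0.234, 1.558, 0.231]
contact_force: [-0.0, -0.5, -0.8]
opening: 0.0136
```

Run:
```python
from h import *
np.set_printoptions(precision=4,suppress=True)
for i in range(3): W=cams.get_image("wrist")
o=ctrl.get_obs();print(o["tool_pos"],o["opening"],W["position"],o["dq"])
for t in("mouth","guide","feeler_red_line","feeler_red"):
    print(t,[(np.round(d["at"],1).tolist(),round(d["conf"],2)) for d in finder.tip_of("wrist",t)][:3])
p=proj(W,(.51,-.177,.086));print("exp",p, "axes",proj(W,(.51+.0096,-.177+.003,.086))-p)
cv2.imwrite("pics/w3.png",W["pixels"]);np.savez("w3.npz",**W)
x,y=int(p[0]),int(p[1]);x0=max(0,x-80);y0=max(0,y-60)
cv2.imwrite("pics/w3c.png",cv2.resize(W["pixels"][y0:y0+120,x0:x0+160],(800,600),interpolation=3));print(x0,y0)
```

```text
[ 0.5347 -0.2649  0.2406] 0.013493299486219953 [ 0.513  -0.1872  0.3655] [ 0.0365 -0.0276  0.0286  0.0105  0.0081  0.0056]
mouth [([307.9, 91.2], 0.71)]
guide [([310.7, 93.1], 0.7)]
feeler_red_line [([316.0, 222.0], 0.95)]
feeler_red [([315.9, 206.2], 0.91)]
exp [315.7347  93.7134] axes [10.7064 -0.1171]
235 33
```

View pics/w3c.png

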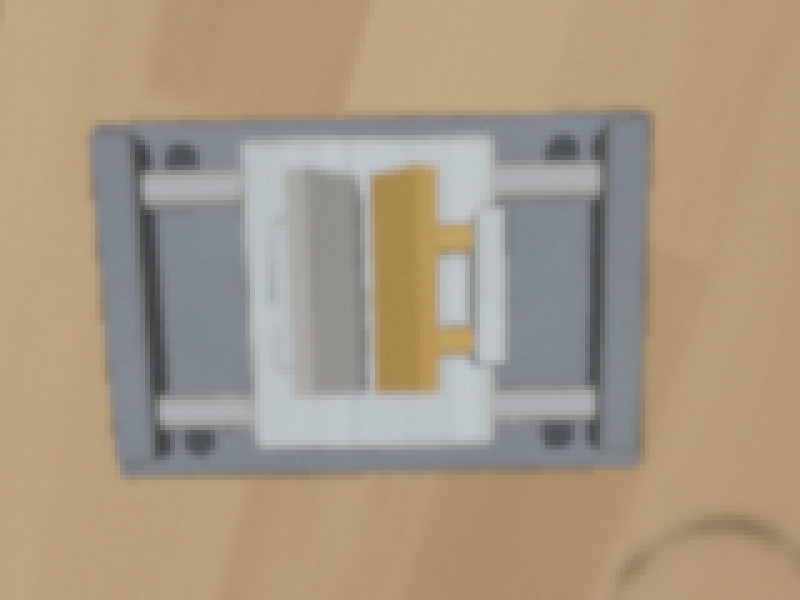

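The wrist crop shows the gap, about 2 mm wide, at crop (366,280), which is image (308,89). The brass cheek is to its right (+x), the head is near the middle, and the base edges tilt by about 1°.

Run:
```python
from h import *
np.set_printoptions(precision=4,suppress=True)
W=dict(np.load("w3.npz"));c=lambda x,y:(235+x/5,33+y/5)
o=ctrl.get_obs();M=R.from_rotvec(o["tool_rot"]).as_matrix();print(M)
for p,q in(((92,128),(652,115)),((122,475),(640,465))):
    for z in(.01,.034): d=onz(W,c(*q),z)-onz(W,c(*p),z);print("xaxis yaw",np.degrees(np.arctan2(d[1],d[0])),np.linalg.norm(d))
    print()
d=onz(W,c(362,392),.086)-onz(W,c(359,170),.086)
m=onz(W,c(366,281),.086);print("mouth",m,"finder",onz(W,(307.9,91.2),.086),"at74",onz(W,c(366,285),.074))
for ps,pt in(((382.9,178.5),(388.2,197.6)),):print("other views on z .086", [tri([ (np.array([-0.1757,.6659,.7204]),0) ]) for _ in ()])
S=cams.get_image("scene");T=cams.get_image("top")
rw=ray(W,(308.1,89.8));print("tri wrist+scene",tri([rw,ray(S,(382.9,178.5))]),"w+s+t",tri([rw,ray(S,(382.9,178.5)),ray(T,(388.2,197.6))]))
L=o["tool_pos"]+M[:,0]*.0675;print("line exp",L,proj(W,L),"seen 316,222; tip exp",proj(W,o["tool_pos"]+M[:,0]*.1015))
for dy in(0,.002): pass
cv2.imwrite("pics/blade.png",cv2.resize(W["pixels"][170:290,235:395],(800,600),interpolation=3))
```

```text
[[-0.0001 -0.2936  0.9559]
 [-0.0009  0.9559  0.2936]
 [-1.     -0.0009 -0.0003]]
xaxis yaw 17.956030337490095 0.12882594705361505
xaxis yaw 17.95603033749011 0.12012917029820024

xaxis yaw 17.84804816004553 0.12846093385061416
xaxis yaw 17.848048160045504 0.11978879839155225

mouth [ 0.5021 -0.1753  0.086 ] finder [ 0.5023 -0.177   0.086 ] at74 [ 0.5018 -0.1754  0.074 ]
other views on z .086 []
tri wrist+scene [ 0.4989 -0.1782  0.0832] w+s+t [ 0.5042 -0.1772  0.084 ]
line exp [ 0.5349 -0.2623  0.1734] [314.5965 216.6064] seen 316,222; tip exp [314.7301 201.7129]
```

View pics/blade.png

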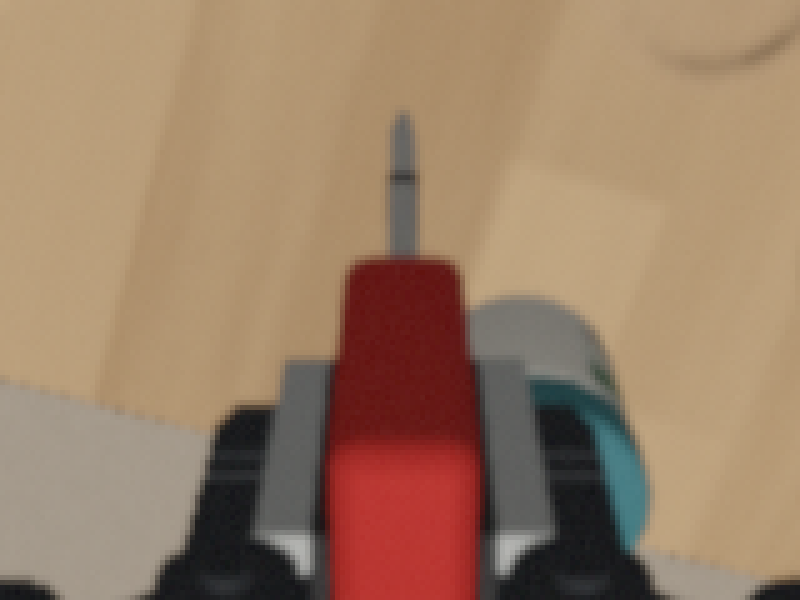

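The blade is seen edge-on in the grip, upright: line at crop (402,177), tip at (402,113), in image terms (315.5,205.4) and (315.5,192.6). I'll check these against the prediction and work out the move.

Run:
```python
from h import *
np.set_printoptions(precision=4,suppress=True)
W=dict(np.load("w3.npz"))
o=ctrl.get_obs();M=R.from_rotvec(o["tool_rot"]).as_matrix();P=np.array([.5347,-.2649,.2406])
for y in(-.002,0,.002):
  for z in(.1015,.0675): print(y,z,proj(W,P+M@np.array([z,.012+y,0])))
print(o["tool_pos"],o["t"])
print("move above",rel((.502,-.176,.2),17.9),"",rel((.502,-.176,.24),17.9)[0])
```

```text
-0.002 0.1015 [313.6029 193.313 ]
-0.002 0.0675 [313.2835 207.0243]
0 0.1015 [313.5851 191.0673]
0 0.0675 [313.2619 204.4675]
0.002 0.1015 [313.5673 188.8094]
0.002 0.0675 [313.2402 201.8947]
[ 0.535  -0.2623  0.241 ] 7.9
move above (array([ 4.0932,  9.2197, -0.6135]), array([-0.8096, -0.0113,  0.0738]))  [ 0.0932  9.2145 -0.6142]
```

step_arm:
  moves:
    - [[0,1.5,-0.2],[-0.8,0,0],0]
    - [[0,4,-0.4],[-0.8,0,0],0]
    - [[0,6.5,-0.6],[-0.8,0,0],0]
    - [[0,8.5,-0.75],[-0.8,0,0],0]
    - [[0.3,9.3,-0.75],[-0.8,0,0],0]
    - [[1.3,9.3,-0.75],[-0.8,0,0],0]
    - [[2.5,9.3,-0.75],[-0.8,0,0],0]
    - [[3.5,9.3,-0.75],[-0.8,0,0],0]
    - [[4,9.3,-0.75],[-0.8,0,0],0]
    - [[4,9.3,-0.75],[-0.8,0,0],0]

```text
t: 8.73
tool_pos: [0.4994, -0.1758, 0.1979]
tool_rot: [-0.243, 1.561, 0.246]
contact_force: [0.0, -0.4, -1.2]
opening: 0.0134
```

Run:
```python
from h import *
np.set_printoptions(precision=4,suppress=True)
for i in range(3): W=cams.get_image("wrist")
S=cams.get_image("scene");T=cams.get_image("top");o=ctrl.get_obs();print(o["tool_pos"],o["t"],o["contact_force"],rel((.501,-.1745,.19),17.9))
M=R.from_rotvec(o["tool_rot"]).as_matrix();print("tip exp",proj(W,o["tool_pos"]+M@np.array([.1015,.012,0])),"mouth",proj(W,(.502,-.176,.086)))
a=cv2.resize(W["pixels"][160:260,255:375],(480,400),interpolation=3);b=cv2.resize(S["pixels"][130:210,350:414],(320,400),interpolation=3)
cv2.imwrite("pics/w4.png",np.hstack([a,b]))
```

```text
[ 0.5009 -0.1761  0.2015] 8.9833 [-0.6478  0.9423 -1.7374] (array([1.1528, 0.153 , 0.0608]), array([-0.0337,  0.0295,  0.1163]))
tip exp [313.8143 194.0396] mouth [315.1018 202.0366]
```

View pics/w4.png

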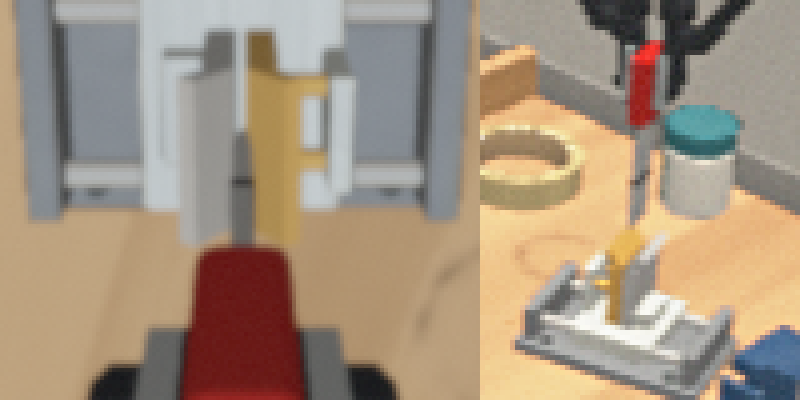

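The blade tip is at crop (240,137), centred over the gap between steel (200) and brass (272). The scene view agrees. The cheek tops span rows 72 to 240. Quick check of y from that.

Run:
```python
from h import *
np.set_printoptions(precision=4,suppress=True)
W=cams.get_image("wrist");o=ctrl.get_obs();M=R.from_rotvec(o["tool_rot"]).as_matrix()
f=lambda r,z:(M.T@(onz(W,(314.5,160+r/4),z)-o["tool_pos"]))*1000
print("cheek ends in tool mm",f(72,.086),f(240,.086),"blade +y tip edge",f(135,o["tool_pos"][2]-.1015),o["tool_pos"],o["contact_force"])
```

```text
cheek ends in tool mm [115.5696  21.7193   1.177 ] [115.6557 -18.7016   1.1337] blade +y tip edge [101.4766  11.4532   1.2123] [ 0.5009 -0.176   0.2016] [-0.7696  0.7001 -0.9115]
```

step_arm:
  grip_force: 70
  moves:
    - [[0.3,0.1,0],[0,0,0],0]
    - [[0.7,0.2,0],[0,0,0],0]
    - [[1.1,0.2,0],[0,0,0],0]
    - [[1.5,0.2,0],[0,0,0],0]
    - [[1.9,0.2,0],[0,0,0],0]
    - [[2.3,0.2,0],[0,0,0],0]
    - [[2.6,0.2,0],[0,0,0],0]
    - [[2.9,0.2,0],[0,0,0],0]
    - [[3.2,0.2,0],[0,0,0],0]
    - [[3.2,0.2,0],[0,0,0],0]

```text
t: 9.87
tool_pos: [0.5002, -0.1742, 0.1691]
tool_rot: [-0.246, 1.556, 0.243]
contact_force: [-0.2, -0.5, -2.4]
opening: 0.0132
```

Run:
```python
from h import *
np.set_printoptions(precision=4,suppress=True)
for i in range(2): W=cams.get_image("wrist")
S=cams.get_image("scene");o=ctrl.get_obs();print(o["tool_pos"],o["t"],o["contact_force"],o["opening"],rel((.501,-.1745,.1535),17.9))
a=cv2.resize(W["pixels"][160:260,255:375],(480,400),interpolation=3);b=cv2.resize(S["pixels"][130:210,350:414],(320,400),interpolation=3)
cv2.imwrite("pics/w5.png",np.hstack([a,b]))
```

```text
[ 0.5002 -0.1742  0.1692] 10.0167 [ 1.0416 -0.6081 -3.2493] 0.013276156532615524 (array([ 1.5658, -0.0539,  0.0675]), array([-0.0272,  0.0251,  0.1133]))
```

View pics/w5.png

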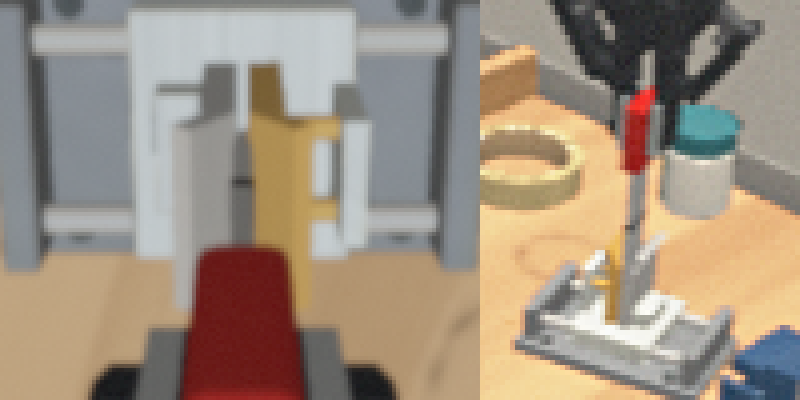

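The tip is in the funnel between the cheeks, centred at crop (240,135). The line is still about 15 mm above the cheek tops, so I push on slowly.

step_arm:
  moves:
    - [[0.2,0,0],[0,0,0],0]
    - [[0.4,0,0],[0,0,0],0]
    - [[0.6,0,0],[0,0,0],0]
    - [[0.75,0,0],[0,0,0],0]
    - [[0.9,0,0],[0,0,0],0]
    - [[1.05,0,0],[0,0,0],0]
    - [[1.2,0,0],[0,0,0],0]
    - [[1.3,0,0],[0,0,0],0]
    - [[1.4,0,0],[0,0,0],0]
    - [[1.4,0,0],[0,0,0],0]

```text
t: 10.85
tool_pos: [0.5008, -0.1746, 0.1559]
tool_rot: [-0.247, 1.555, 0.242]
contact_force: [1.2, -0.5, 5.4]
opening: 0.0129
```

Run:
```python
from h import *
np.set_printoptions(precision=4,suppress=True)
for i in range(2): W=cams.get_image("wrist")
S=cams.get_image("scene");o=ctrl.get_obs();print(o["tool_pos"],o["t"],o["contact_force"],o["opening"],rel((.501,-.1745,.1535),17.9))
a=cv2.resize(W["pixels"][170:230,280:352],(480,400),interpolation=3);b=cv2.resize(S["pixels"][150:200,362:402],(320,400),interpolation=3)
cv2.imwrite("pics/w6.png",np.hstack([a,b]))
M=R.from_rotvec(o["tool_rot"]).as_matrix();P=o["tool_pos"]
for z in(.0675,.1015):print(z,proj(W,P+M@np.array([z,.012,0])))
for n in("wrist","scene"):
  for t in("mouth","feeler_red_line"): print(n,t,[(np.round(d["at"],1).tolist(),round(d["conf"],2)) for d in finder.tip_of(n,t)][:2])
print(proj(S,P+M@np.array([.0675,0,0])))
```

```text
[ 0.5006 -0.1745  0.1557] 11.0 [ 0.2033 -1.4114  4.2648] 0.013116017786469737 (array([ 0.2182, -0.0095,  0.04  ]), array([-0.0269,  0.0698,  0.181 ]))
0.0675 [312.4801 206.7439]
0.1015 [312.8701 193.0878]
wrist mouth [([316.1, 221.6], 0.86)]
wrist feeler_red_line [([312.6, 220.2], 0.85)]
scene mouth [([379.1, 177.8], 0.75)]
scene feeler_red_line [([381.2, 171.5], 0.54)]
[380.5874 177.2145]
```

View pics/w6.png

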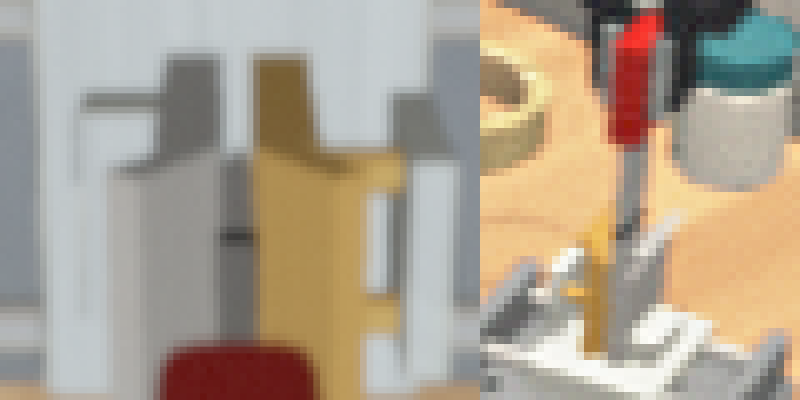

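The blade is between the cheeks with 5 to 6 N of drag. The wrist line is at crop (237,237), about row 205.5. The scene line is at crop (626,232), about (380,179). These read a little lower than predicted, so I'll compare line and cheek tops in the same pictures.

Run:
```python
from h import *
np.set_printoptions(precision=2,suppress=True)
W=cams.get_image("wrist");S=cams.get_image("scene");o=ctrl.get_obs();M=R.from_rotvec(o["tool_rot"]).as_matrix();P=o["tool_pos"]
w=W["pixels"].astype(int).sum(2)
print("wrist col profile rows190-222",w[190:222,313:318].mean(1))
s=S["pixels"].astype(int).sum(2);print("scene rows 170-186 cols 376-385\n",s[170:187,376:386])
for d in(-.004,-.002,0,.002):
  L=lambda x,y:P+M@np.array([.0675-d,y,x])
  print(d,"wrist +y edge",proj(W,L(0,.012)),"scene edge",proj(S,L(0,.012)),"scene -x face mid",proj(S,L(-.002,0)),proj(S,L(-.002,-.012)))
Q=lambda x,y:np.r_[(P+M@np.array([0,y,x]))[:2],.086]
for x in(-.010,.010):print("cheek top corners x",x,"wrist +y",proj(W,Q(x,.0205)),"-y",proj(W,Q(x,-.0195)),"scene +y",proj(S,Q(x,.0205)),"-y",proj(S,Q(x,-.0195)))
print(P,o["contact_force"])
```

```text
wrist col profile rows190-222 [542.  527.6 486.2 419.4 363.  335.2 329.  331.2 329.6 330.4 329.8 326.2
 327.4 314.8 263.4 198.2 244.  296.2 308.4 308.6 307.4 311.8 311.2 311.6
 311.6 312.4 312.  313.6 311.6 313.  304.2 264.4]
scene rows 170-186 cols 376-385
 [[590 585 580 524 416 407 430 568 610 581]
 [576 584 578 523 405 396 436 568 615 610]
 [585 591 585 513 414 385 477 594 615 616]
 [590 606 580 501 412 400 485 597 622 618]
 [583 589 583 491 414 405 513 606 625 620]
 [587 572 529 456 409 409 450 568 617 621]
 [566 552 512 448 404 349 405 567 623 635]
 [552 525 499 439 350 280 482 604 630 658]
 [526 520 482 356 295 316 527 601 648 670]
 [521 519 423 258 326 404 520 650 667 626]
 [491 517 495 408 405 479 619 679 612 512]
 [480 519 500 438 444 526 642 615 471 473]
 [424 489 489 437 421 450 498 510 414 480]
 [375 414 436 423 434 446 453 410 403 499]
 [348 377 411 438 502 497 423 405 434 517]
 [360 386 416 427 439 420 400 401 420 508]
 [374 381 418 439 414 407 399 396 417 513]]
-0.004 wrist +y edge [312.63 204.9 ] scene edge [379.   180.14] scene -x face mid [381.1  178.64] [382.59 176.99]
-0.002 wrist +y edge [312.61 205.81] scene edge [379.05 179.61] scene -x face mid [381.15 178.11] [382.65 176.46]
0 wrist +y edge [312.58 206.73] scene edge [379.1  179.07] scene -x face mid [381.2  177.57] [382.7  175.93]
0.002 wrist +y edge [312.56 207.67] scene edge [379.15 178.54] scene -x face mid [381.25 177.04] [382.75 175.4 ]
cheek top corners x -0.01 wrist +y [298.87 194.84] -y [299.85 243.76] scene +y [380.87 181.57] -y [385.85 176.04]
cheek top corners x 0.01 wrist +y [326.16 194.84] -y [325.52 243.76] scene +y [375.08 179.9 ] -y [380.16 174.46]
[ 0.5  -0.17  0.16] [ 1.44 -0.98  4.58]
```

Scene pixels match the prediction within about 0.4 px, so the blade has not slipped. The line is now at about z = 0.088, 2 mm above the cheek tops, so 1.6 mm more.

step_arm:
  moves:
    - [[0.05,0,0],[0,0,0],0]
    - [[0.1,0,0],[0,0,0],0]
    - [[0.15,0,0],[0,0,0],0]
    - [[0.2,0,0],[0,0,0],0]
    - [[0.2,0,0],[0,0,0],0]
    - [[0.2,0,0],[0,0,0],0]
    - [[0.2,0,0],[0,0,0],0]
    - [[0.2,0,0],[0,0,0],0]
    - [[0.2,0,0],[0,0,0],0]
    - [[0.2,0,0],[0,0,0],0]

```text
t: 12.13
tool_pos: [0.5001, -0.1742, 0.1529]
tool_rot: [-0.246, 1.556, 0.243]
contact_force: [1.2, 0.8, 2.7]
opening: 0.0128
```

Run:
```python
from h import *
np.set_printoptions(precision=4,suppress=True)
for i in range(2): W=cams.get_image("wrist")
S=cams.get_image("scene");o=ctrl.get_obs();M=R.from_rotvec(o["tool_rot"]).as_matrix();P=o["tool_pos"]
print(P,o["t"],o["contact_force"],o["opening"],M[:,2],np.abs(o["dq"]).max())
s=S["pixels"].astype(int).sum(2);print(s[174:186,377:386])
w=W["pixels"].astype(int).sum(2);print(w[198:212,313:318].mean(1))
print(proj(S,P+M@np.array([.0675,.012,0])),proj(W,P+M@np.array([.0675,.012,0])))
```

```text
[ 0.5001 -0.1742  0.1529] 12.2833 [0.4482 1.2121 2.4585] 0.013362456086763758 [0.9517 0.3069 0.0001] 0.001213061503331573
[[595 582 493 409 400 516 613 619 621]
 [578 539 447 409 413 518 618 614 617]
 [548 499 434 420 398 511 599 618 629]
 [526 494 437 409 326 401 554 626 660]
 [523 509 432 351 302 491 594 649 666]
 [532 472 326 292 376 528 640 685 652]
 [518 473 314 331 449 584 679 608 527]
 [521 483 412 434 530 632 611 464 469]
 [490 482 437 430 445 519 498 408 491]
 [398 440 433 434 457 446 407 389 497]
 [380 402 441 490 503 421 395 409 497]
 [384 417 434 434 423 408 400 422 508]]
[332.  330.6 331.8 329.4 327.4 315.8 263.6 206.6 253.2 297.6 309.8 309.6
 310.4 312.2]
[379.0571 179.7399] [312.6898 206.8749]
```

Run:
```python
from h import *
S=cams.get_image("scene")
print(blob(S,"yellow",(309,208.6)),blob(S,"blue",(288.9,225)))
o=ctrl.get_obs();print(o["tool_pos"],o["contact_force"],o["opening"])
print(ctrl.finish_job())
```

```text
(array([309.17241379, 208.96551724]), array([304, 206,  11,   7,  29], dtype=int32)) (array([288.83333333, 224.93181818]), array([284, 217,  11,  18, 132], dtype=int32))
[ 0.50003686 -0.17419263  0.15288169] [-0.47386546  0.79534553  2.47849142] 0.01326548049064861
the job is handed in; nothing more can be done
None
```

I drew the red-handled blade from the rack's right-hand slot and slid it between the guide's cheeks. I handed the job in still holding its handle, at about 12 s on the robot's clock. No verdict is reported.

**Depth:** From the arm's position, the black line is about 0.6 mm below the cheek tops. The scene camera's view of the line matches that prediction to about 0.1 px.

**Disagreement:** The wrist camera shows the line about 1.8 px off its predicted row. That is either about 1.5 mm of sideways error along the cheeks or the blade 3–4 mm deeper. I trusted the scene view, which showed no slip in the grip.

**Fit and drag:** The last picture, 3 mm before final depth, showed the blade upright, centred and flat between the cheeks. The final jaw angle is about 17.9°, the same as the guide's. The upward force during insertion reached about 5 N and read about 2.5 N at rest. The sensor read about −1 to −3 N before contact, so the true drag is likely 4 N or more. The jaws stayed closed on the handle at about 13 mm.

**Other items:** The yellow and blue blades show within 0.4 px of their starting positions. I did not measure the bystanders again at the end; the arm stayed clear of them.

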